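# Register a panel on the layout board

## Task

On the grey layout board, push the plywood panel along the surface with the fingertips until its far long edge lies flush against the back fence and its left end (seen from the robot) is fully home against the end block, and push the sliding stop along its track until it rests against the panel's right end. Push only: do not lift or tip the panel off the board, and leave the other things on the board and table where they are.

Things in the scene. Friction and masses are not known exactly. Their poses are not given: they have to be found in the camera images.
- board: Grey layout board fixed to the table, 360 x 480 x 10 mm, turned a little. Axes: x away from the robot, y to the left, z up. Origin on the table surface; the board spans x -150 to +210, y -270 to +210 mm, top at z = 10 mm. A thin dark strip along y at x = +65 marks the stop's track. The panel, once home in the corner, has its origin at x = +65, y = +60 mm and is turned like the board.
- corner (a point): Inner corner of the two aluminium strips on the board, at the board's top, board x = +130, y = +150 mm. The back fence runs from here to the right 230 mm along board y (near face at x = +130, 18 mm thick). The end block runs from here 115 mm towards the robot (right face at y = +150, 20 mm thick). Both rise 14 mm above the board's top.
- panel: Loose plain plywood panel, 130 mm (its x) x 180 mm (its y) x 16 mm thick, 0.2 to 0.35 kg, lying flat on the board on the near side of the fence, up to 0.3 rad askew to the board (its x points roughly away from the robot). It slides when pushed with a few newtons. Origin: centre of its underside.
- stop (a joint): Travel in m of the sliding stop towards the board's +y (left), limits 0 to 0.20. Its face towards the panel lies at board y = -0.175 + travel; it meets the panel that is home in the corner (right end at board y = -0.030) at travel 0.145. It starts at 0 to 0.02, moves at 2 to 3 N and stays where it is left; pushed against the panel, it drives the panel along.
- stop_back (a point): Middle of the right (-y) face of the sliding stop, the face to push on; 12 mm above the board's top, at board x = +65 mm. The stop is a dark steel block, 60 mm along board x, 30 mm along board y, from 1 to 23 mm above the board's top, with a low round aluminium button up to 29 mm.
- weight: Bystander: turned brass paperweight, 42 mm diameter, 46 mm high, standing on a near corner of the board. Origin: centre of its underside.
- eraser: Bystander: white eraser, 42 x 22 x 14 mm, lying on the other near corner of the board. Origin: centre of its underside.
- cap: Bystander: black lens cap, 52 mm diameter, 9 mm thick, lying on the board behind the fence. Origin: centre of its underside.
- cup: Bystander: white cup, 76 mm diameter, 95 mm high, on the table left of the board. Origin: centre of its underside.
- tape: Bystander: roll of paper tape, 90 mm diameter, 24 mm high, lying on the table left of the board. Origin: centre of its underside.
- ink: Bystander: ink jar, 48 mm diameter, 62 mm high, on the table left of the board. Origin: centre of its underside.
- brush: Bystander: brush about 200 mm long, lying on the table right of the board. Origin: underside, near its middle.
Mind the look-alikes: they are no part of the job. What is meant by the panel is not red, and is the smaller of those in its own colour.

How it is judged:
At the end, for the whole second after the job is handed in: The panel lies flat and at rest on the board, within 3 mm of touching both the back fence and the end block and within 1.5 degrees of square to them, and the stop rests against its right end (travel at least 0.142 m, that is within 3 mm) (x of panel in the frame of board between 0.062 and 0.068 m and y of panel in the frame of board between 0.057 and 0.063 m and angle between the x axis of panel and the x axis of board, either way round below 0.026 rad and z of panel in the frame of board below 0.013 m and value of joint stop above 0.142 m and linear speed of panel below 0.01 m/s).
It fails at once if the panel is lifted or tipped off the board (more than 10 mm, or 0.15 rad) (z of panel in the frame of board above 0.02 m or angle between panel's own z axis and vertical above 0.15 rad).
It fails at once if the paperweight, eraser or lens cap on the board is displaced by more than 15 mm (distance of any of weight, eraser, cap from where it was at the start of the episode above 0.015 m).
It fails at once if the cup, tape, ink jar or brush on the table is displaced by more than 15 mm (distance of any of cup, tape, ink, brush from where it was at the start of the episode above 0.015 m).
It also fails if it takes over 54 s, if anything falls off the work surface, if the arm or the gripper's body presses on something with over 40 N, if the wrist force passes 120 N, or if a joint passes its speed limit or range.

## Robot

A 6-joint arm with a two-finger parallel gripper is mounted at the origin on the work surface. World frame = base frame: x ahead of the robot, y to its left, z up, the work surface at z = 0. Lengths are in m, angles in rad, forces in N, time in s.
With the tool pointing down it reaches from about 0.375 to 0.9 m from the base axis. Payload 3.1 kg.
Tool frame: the origin (TCP) lies midway between the tips of the shut fingers; the grasp point (between the pads) lies 19 mm behind it; z points along the fingers, y is the line along which they close (so a half turn about z gives the same grasp; the last joint's range is limited). The gripper opens to 87 mm and grips with 3 to 60 N. Pads are 19 mm wide; open, the fingers measure 117 mm over their backs; the gripper's body (75 mm by 190 mm) begins 51 mm behind the grasp point.
Start: joints at [1.109, 0.527, 1.433, -0, 1.181, -0.178], TCP at [0.175, 0.6, 0.223] pointing down, gripper open.
Joint ranges: [-3.08, 3.08], [-0.75, 2.2], [0.22, 2.44], [-1.43, 4.57], [0, 2.65], [-2.85, 2.85]. Speed limits (rad/s): [2.79, 2.79, 3.14, 3.14, 3.14, 3.14].

## Interface

Orientations are given as a unit quaternion [w, x, y, z].
In Python, from cell import monitor, vision, workorder gives the robot as it stands. The module is installed in compiled form; this text tells all that it offers.
- The arm moves only by the tool jog_arm, never from a script. Its argument "motion" is a list of rows, each a list of 7 numbers: the shift along the world's x, y, z in m, then the turn, a rotation vector about the world's x, y, z in rad, then the closure, from -1 (fully open) to 1 (shut). A call has 1 to 10 rows; each row shifts and turns the commanded pose from where the row before left it; what a row does not reach is not made up. A row lasts 1/12 s, in which the tool goes at most 41.7 mm and 7.16 degrees, less where a joint would pass 70% of its speed; a pose out of reach is approached as far as the arm can. A call is refused whole if a number of a shift passes 0.0417 or a number of a turn 0.125, either way. A call with a gripper value outside its range is refused whole. The fingers move at their own pace and stop on an object; "newtons" is the grip in N (left out, the last holds). Time passes only in rows, so rows that do not move let the fingers close. It gives the time, the measured TCP pose, the force, the opening and the grip force at its end, in the units of the state.
- monitor.get_state(): the state, without advancing time (a new reading comes with each control period).
- vision.capture(name): name is "scene" or "top" or "wrist"; returns a dict with "img" (400x640x3 uint8, red, green, blue), "fx", "fy", "cx", "cy" (pixels), "xyz" and "orientation" of the camera in the world; the wrist camera has in their place "hand_eye" (4x4, takes a point from camera to tool coordinates, whose origin is the TCP and whose axes are the flange's). Camera axes: x right, y up, looking along -z (the intrinsics and any distortion apply to the point x, -y, -z); pixel columns grow to the right and rows downward; lengths in m; the calibration is good to about 2 mm. The wrist camera is an equidistant fisheye: a pixel r from the principal point sees the ray r / f radians off the axis. A picture is of the moment at which its call begins: read the wrist's pose just before it. There is no depth.
- workorder.hand_in(): hands the job in; it is judged then, once.
The state is a dict: "t": time; "q": joint angles; "joint_velocities": joint speeds; "joint_efforts": joint torques, N m; "ee_pos": TCP position; "eef_rot": TCP orientation; "force": force on the tool from outside, world axes, zero at the start; "moment": the same for the moment, N m; "grip_width": finger opening in m; "finger_force": force on a finger pad.
Only numpy, scipy, OpenCV 4.12 (cv2) and the standard library are available. Lean on these libraries where they do the work, as an engineer would, in place of code of your own. Each camera call takes 0.05 s, during which the arm holds its last target. There are 200 camera calls.

## Working session

There is one attempt and no reset: what is moved stays moved. The work goes in short steps, Python scripts to look and compute and a tool call to move; the robot and the scene stay as the last step left them, time stands still between calls to the robot, and variables do not carry over. Pictures are saved under pics/ and viewed, at most 10 in all, crops included, and the job is handed in when it is done.

Besides the shell and the picture viewer there is one more tool, called in YAML: its name, and indented under it one key for each argument. jog_arm: Moves the arm, as the interface text tells. Its arguments: {"type":"object","properties":{"motion":{"type":"array"},"newtons":{"type":"number"}},"required":["motion"]}

```bash
mkdir -p pics; cat > h.py <<'E'
import numpy as np,cv2
from scipy.spatial.transform import Rotation as R
from cell import monitor,vision,workorder
def cam(n):
    c=vision.capture(n)
    return c
def rot(o): return R.from_quat([o[1],o[2],o[3],o[0]])
def world(c,u,v,z):
    d=np.array([(u-c["cx"])/c["fx"],-(v-c["cy"])/c["fy"],-1.]); d=rot(c["orientation"]).apply(d)
    p=np.array(c["xyz"]); return p+d*(z-p[2])/d[2]
def pix(c,P):
    q=rot(c["orientation"]).inv().apply(np.array(P)-np.array(c["xyz"]))
    return c["cx"]+c["fx"]*q[...,0]/-q[...,2], c["cy"]-c["fy"]*q[...,1]/-q[...,2]
E
python3 - <<'E'
from h import *
for n in("top","scene"):
    c=cam(n); cv2.imwrite(f"pics/{n}0.png",c["img"][...,::-1]); print({k:v for k,v in c.items() if k!="img"})
print(monitor.get_state())
E
```

```text
{'fx': 374.48756351880996, 'fy': 374.48756351880996, 'cx': 320.9021069874343, 'cy': 202.4771521581601, 'xyz': array([ 0.27041257, -0.00624984,  0.99633545]), 'orientation': array([ 0.74728204,  0.08355065, -0.07281476, -0.65519986])}
{'fx': 449.28058269297367, 'fy': 449.28058269297367, 'cx': 318.84948461816816, 'cy': 203.87184425970287, 'xyz': array([ 1.03199379, -0.45183743,  0.95709467]), 'orientation': array([0.84393205, 0.30789739, 0.14130042, 0.41594721])}
{'t': 0.1, 'q': array([ 1.10852877e+00,  5.28393540e-01,  1.43376808e+00, -2.24826173e-05,
        1.18138708e+00, -1.78511061e-01]), 'joint_velocities': array([-0.00171296, -0.00249658, -0.00152648,  0.00062449, -0.00013748,
        0.00078216]), 'joint_efforts': array([-3.51681847e-04, -4.40985453e+01, -1.77148962e+01,  6.34675403e-02,
        5.34611510e-02, -4.59797934e-05]), 'ee_pos': array([0.17466542, 0.59941591, 0.22165892]), 'eef_rot': array([-2.98148076e-04,  1.41398436e-01,  9.89952285e-01, -9.31527787e-04]), 'force': array([-0.63462725, -0.47030239, -1.18057556]), 'moment': array([-0.00989343,  0.00631274,  0.0243156 ]), 'finger_force': 0.0, 'grip_width': 0.08715440155096209}
```

View pics/top0.png

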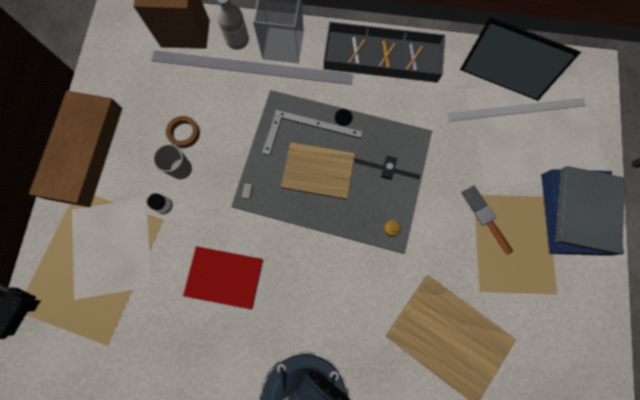

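View pics/scene0.png

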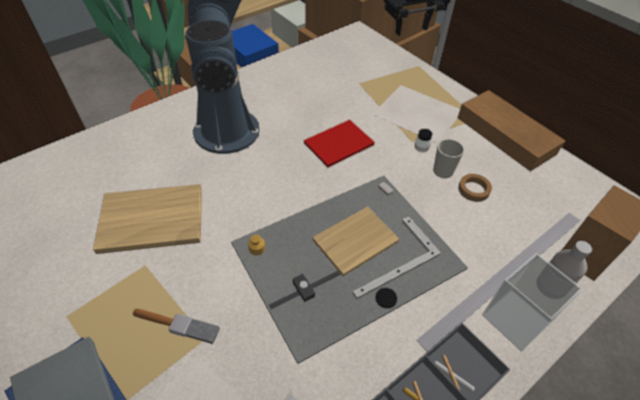

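Panel candidates in the top view are plywood on the board (318,170), larger plywood on the table (450,337) and red (223,277). The one on the board is the smaller plywood one and isn't red, so it fits. I'll confirm it in an enlarged crop, which I'll also use for corner pixels.

```bash
python3 - <<'E'
from h import *
c=cam("top"); im=c["img"][80:260,225:440,::-1]
im=cv2.resize(im,None,fx=3.2,fy=3.2,interpolation=cv2.INTER_CUBIC); im=cv2.convertScaleAbs(im,alpha=1.6)
for x in range(230,440,20): cv2.putText(im,str(x),(int((x-225)*3.2),10),0,.35,(0,255,255)); cv2.line(im,(int((x-225)*3.2),12),(int((x-225)*3.2),18),(0,255,255))
for y in range(80,260,20): cv2.putText(im,str(y),(0,int((y-80)*3.2)+4),0,.35,(0,255,255))
cv2.imwrite("pics/crop1.png",im)
E
```

```text
(no output)
```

View pics/crop1.png

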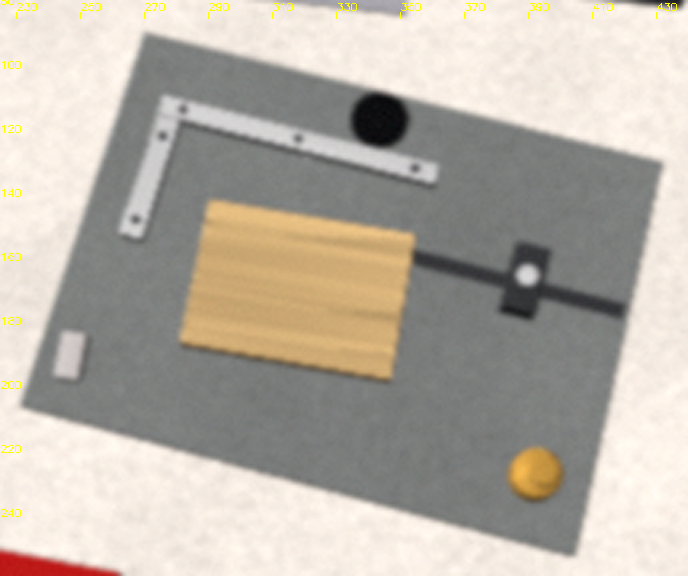

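The crop confirms it: a plain plywood panel on the board, with corners at crop pixels (207,199), (414,233), (391,380) and (180,345). The board corners are (145,33), (663,162), (575,556) and (22,407), and the stop button is at (527,275). Next I'll fit the poses.

```bash
cat >> h.py <<'E'
from scipy.optimize import least_squares
def fit(c,uv,local,z,x0):
    W=np.array([world(c,u,v,z)[:2] for u,v in uv]); L=np.array(local)
    f=lambda p:(L@np.array([[np.cos(p[2]),np.sin(p[2])],[-np.sin(p[2]),np.cos(p[2])]])+p[:2]-W).ravel()
    s=least_squares(f,x0); return s.x,np.abs(s.fun).max()
def b2w(b,xy):
    xy=np.atleast_2d(xy);c,s=np.cos(b[2]),np.sin(b[2]); return xy@np.array([[c,s],[-s,c]])+b[:2]
def w2b(b,xy):
    c,s=np.cos(b[2]),np.sin(b[2]); return (np.atleast_2d(xy)-b[:2])@np.array([[c,-s],[s,c]])
E
python3 - <<'E'
from h import *
c=cam("top"); g=lambda a:[(x/3.2+225-.35,y/3.2+80-.35) for x,y in a]
B=[(.21,.21),(.21,-.27),(-.15,-.27),(-.15,.21)]
b,e=fit(c,g([(145,33),(663,162),(575,556),(22,407)]),B,.01,[.4,0,0]); print(b,e)
P=[(.065,.09),(.065,-.09),(-.065,-.09),(-.065,.09)]
p,e=fit(c,g([(207,199),(414,233),(391,380),(180,345)]),P,.026,[.4,0,0]); print(p,e)
print("panel in board",w2b(b,p[:2]),p[2]-b[2])
for u,z in(((527,275),.039),((535,476),.05),((68,356),.024),((380,120),.019)): print(w2b(b,world(c,*g([u])[0],z)[:2]))
for n,xy in dict(corner=(.13,.15),blockend=(.015,.15),fenceend=(.13,-.08),fencetop=(.139,-.04)).items():
    w=b2w(b,xy)[0]; print(n,w,(np.array(pix(c,np.r_[w,.024]))-[225,80]+.35)*3.2)
E
```

```text
[ 0.56785366  0.03464129 -0.13406271] 0.00217284764160669
[ 0.576733    0.04351429 -0.03604952] 0.0012168681782691593
panel in board [[0.00761369 0.0099802 ]] 0.09801319318843896
[[ 0.06503538 -0.1734243 ]]
[[-0.10123404 -0.2160175 ]]
[[-0.09954525  0.18029556]]
[[ 0.17824925 -0.01835236]]
corner [0.7167364  0.16591936] [180.68569641 120.09482229]
blockend [0.60276829 0.18129043] [142.46085213 239.97631242]
fenceend [ 0.68599426 -0.06201687] [435.39883127 184.45861909]
fencetop [ 0.70025996 -0.02357874] [393.19090806 163.8034794 ]
```

```bash
cat >> h.py <<'E'
b=np.array([.56785,.03464,-.13406])
def st():
    s=monitor.get_state(); q=rot(s["eef_rot"]).apply([0,1,0]); 
    bo=w2b(b,s["ee_pos"][:2])[0]; f=s["force"]; c_,s_=np.cos(b[2]),np.sin(b[2])
    print("t%.2f"%s["t"],"ee",s["ee_pos"].round(4),"board",bo.round(4),"ty yaw",round(float(np.arctan2(-q[0],q[1])-b[2]),3),"Fboard",(f[0]*c_+f[1]*s_).round(2),(-f[0]*s_+f[1]*c_).round(2),f[2].round(2)); return s
E
python3 - <<'E'
from h import *
s=st()
print(b2w(b,(-.1,.01))-s["ee_pos"][:2], b2w(b,(-.1,.01)))
print("unit bx,by",np.cos(b[2]),np.sin(b[2]))
E
```

```text
t0.20 ee [0.1748 0.5996 0.2219] board [-0.4651  0.5073] ty yaw -0.15 Fboard -0.66 0.45 0.75
[[ 0.29531147 -0.54166283]] [[0.47008385 0.05791615]]
unit bx,by 0.9910274082980876 -0.13365880443119216
```

jog_arm:
  motion:
    - [0.0148,-0.0271,0,0,0,0.015,-1]
    - [0.0148,-0.0271,0,0,0,0.015,-1]
    - [0.0148,-0.0271,0,0,0,0.015,-1]
    - [0.0148,-0.0271,0,0,0,0.015,-1]
    - [0.0148,-0.0271,0,0,0,0.015,-1]
    - [0.0148,-0.0271,0,0,0,0.015,-1]
    - [0.0148,-0.0271,0,0,0,0.015,-1]
    - [0.0148,-0.0271,0,0,0,0.015,-1]
    - [0.0148,-0.0271,0,0,0,0.015,-1]
    - [0.0148,-0.0271,0,0,0,0.015,-1]

```text
t: 1.03
ee_pos: [0.3234, 0.3276, 0.2226]
eef_rot: [0.0, 0.066, 0.998, 0.0]
force: [0.3, -0.5, -1.0]
grip_width: 0.087
finger_force: 0.0
```

jog_arm:
  motion:
    - [0.0148,-0.0271,0,0,0,0,-1]
    - [0.0148,-0.0271,0,0,0,0,-1]
    - [0.0148,-0.0271,0,0,0,0,-1]
    - [0.0148,-0.0271,0,0,0,0,-1]
    - [0.0148,-0.0271,0,0,0,0,-1]
    - [0.0148,-0.0271,0,0,0,0,-1]
    - [0.0148,-0.0271,0,0,0,0,-1]
    - [0.0148,-0.0271,0,0,0,0,-1]
    - [0.0148,-0.0271,0,0,0,0,-1]
    - [0.0148,-0.0271,0,0,0,0,-1]

```text
t: 1.87
ee_pos: [0.4714, 0.0565, 0.2226]
eef_rot: [-0.0, 0.067, 0.998, 0.0]
force: [0.8, -0.2, -1.0]
grip_width: 0.0868
finger_force: 0.0
```

jog_arm:
  motion:
    - [0,0,-0.025,0,0,0,-1]
    - [0,0,-0.025,0,0,0,-1]
    - [0,0,-0.025,0,0,0,-1]
    - [0,0,-0.025,0,0,0,-1]
    - [0,0,-0.025,0,0,0,-1]
    - [0,0,-0.025,0,0,0,-1]
    - [0,0,-0.025,0,0,0,-1]
    - [0,0,0,0,0,0,-1]
    - [0,0,0,0,0,0,-1]

```text
t: 2.62
ee_pos: [0.4701, 0.058, 0.0467]
eef_rot: [-0.002, 0.067, 0.998, 0.0]
force: [0.2, -0.2, 0.1]
grip_width: 0.0871
finger_force: 0.0
```

```bash
python3 - <<'E'
from h import *
st()
E
```

```text
t2.62 ee [0.4701 0.058  0.0467] board [-0.1     0.0101] ty yaw 0.0 Fboard 0.21 -0.16 0.14
```

jog_arm:
  motion:
    - [0,0,-0.012,0,0,0,-1]
    - [0,0,-0.012,0,0,0,-1]
    - [0,0,-0.006,0,0,0,-1]
    - [0,0,0,0,0,0,-1]
    - [0.005,-0.0007,0,0,0,0,-1]
    - [0.005,-0.0007,0,0,0,0,-1]
    - [0.005,-0.0007,0,0,0,0,-1]
    - [0.005,-0.0007,0,0,0,0,-1]

```text
t: 3.28
ee_pos: [0.4925, 0.055, 0.0183]
eef_rot: [0.001, 0.067, 0.998, -0.0]
force: [0.7, -0.1, 0.3]
grip_width: 0.0868
finger_force: 0.0
```

jog_arm:
  motion:
    - [0.004,-0.00054,0,0,0,0,-1]
    - [0.004,-0.00054,0,0,0,0,-1]
    - [0.004,-0.00054,0,0,0,0,-1]
    - [0.004,-0.00054,0,0,0,0,-1]
    - [0.004,-0.00054,0,0,0,0,-1]
    - [0.004,-0.00054,0,0,0,0,-1]
    - [0.004,-0.00054,0,0,0,0,-1]
    - [0.004,-0.00054,0,0,0,0,-1]
    - [0.004,-0.00054,0,0,0,0,-1]
    - [0.004,-0.00054,0,0,0,0,-1]

```text
t: 4.12
ee_pos: [0.5317, 0.0496, 0.0174]
eef_rot: [0.0, 0.067, 0.998, -0.0]
force: [-1.4, -0.8, -0.7]
grip_width: 0.0866
finger_force: 0.6
```

```bash
python3 - <<'E'
from h import *
st()
c=cam("wrist"); cv2.imwrite("pics/w1.png",c["img"][...,::-1])
E
```

```text
t4.12 ee [0.5317 0.0496 0.0174] board [-0.0378  0.01  ] ty yaw 0.0 Fboard -1.32 -0.94 -0.75
```

View pics/w1.png

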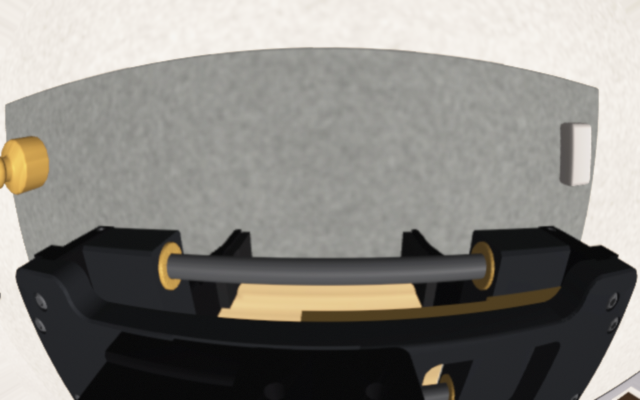

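The wrist view shows the panel's near edge square on both fingertips, at about (235,285) and (415,285). The weight at (25,165) and eraser at (577,155) are well clear, so I'll keep pushing to the fence.

jog_arm:
  motion:
    - [0.004,-0.00054,0,0,0,0,-1]
    - [0.004,-0.00054,0,0,0,0,-1]
    - [0.004,-0.00054,0,0,0,0,-1]
    - [0.004,-0.00054,0,0,0,0,-1]
    - [0.003,-0.0004,0,0,0,0,-1]
    - [0.002,-0.00027,0,0,0,0,-1]
    - [0.001,-0.00013,0,0,0,0,-1]

```text
t: 4.75
ee_pos: [0.5532, 0.0468, 0.0176]
eef_rot: [-0.0, 0.067, 0.998, -0.0]
force: [-3.7, 1.1, 2.2]
grip_width: 0.087
finger_force: 1.4
```

jog_arm:
  motion:
    - [0.001,-0.00013,0,0,0,0,-1]
    - [0.001,-0.00013,0,0,0,0,-1]
    - [0.001,-0.00013,0,0,0,0,-1]
    - [0.001,-0.00013,0,0,0,0,-1]

```text
t: 5.08
ee_pos: [0.5572, 0.0463, 0.0176]
eef_rot: [0.0, 0.067, 0.998, -0.0]
force: [-0.6, -0.0, -0.2]
grip_width: 0.0873
finger_force: 0.9
```

```bash
python3 - <<'E'
from h import *
st()
E
```

```text
t5.08 ee [0.5572 0.0463 0.0176] board [-0.0121  0.0101] ty yaw 0.0 Fboard -0.6 -0.1 -0.17
```

jog_arm:
  motion:
    - [0.001,-0.00013,0,0,0,0,-1]
    - [0.001,-0.00013,0,0,0,0,-1]
    - [0.001,-0.00013,0,0,0,0,-1]

```text
t: 5.33
ee_pos: [0.5581, 0.0462, 0.0175]
eef_rot: [-0.002, 0.067, 0.998, 0.0]
force: [-6.9, 1.3, 5.9]
grip_width: 0.0873
finger_force: 3.4
```

jog_arm:
  motion:
    - [0.001,-0.00013,0,0,0,0,-1]
    - [0.001,-0.00013,0,0,0,0,-1]

```text
t: 5.5
ee_pos: [0.5581, 0.0462, 0.0174]
eef_rot: [-0.004, 0.067, 0.998, 0.0]
force: [-8.7, 1.1, 7.8]
grip_width: 0.087
finger_force: 4.7
```

jog_arm:
  motion:
    - [-0.01,0.0013,0,0,0,0,-1]
    - [-0.01,0.0013,0,0,0,0,-1]
    - [0,0,0.03,0,0,0,-1]
    - [0,0,0.03,0,0,0,-1]
    - [0,0,0.02,0,0,0,1]

```text
t: 5.92
ee_pos: [0.5447, 0.0479, 0.0997]
eef_rot: [0.003, 0.067, 0.998, -0.0]
force: [0.8, -0.4, 0.2]
grip_width: 0.085
finger_force: 0.0
```

jog_arm:
  motion:
    - [0.0064,-0.0246,0,0,0,0,1]
    - [0.0064,-0.0246,0,0,0,0,1]
    - [0.0064,-0.0246,0,0,0,0,1]
    - [0.0064,-0.0246,0,0,0,0,1]
    - [0.0064,-0.0246,0,0,0,0,1]
    - [0.0064,-0.0246,0,0,0,0,1]
    - [0.0064,-0.0246,0,0,0,0,1]
    - [0.0064,-0.0246,0,0,0,0,1]
    - [0.0064,-0.0246,0,0,0,0,1]
    - [0.0064,-0.0246,0,0,0,0,1]

```text
t: 6.75
ee_pos: [0.6079, -0.2001, 0.098]
eef_rot: [0.002, 0.067, 0.998, -0.001]
force: [1.1, -0.3, 1.0]
grip_width: 0.0217
finger_force: 0.0
```

```bash
python3 - <<'E'
from h import *
s=st(); print(s["grip_width"], b2w(b,(.065,-.225))-s["ee_pos"][:2])
c=cam("top"); im=c["img"][80:260,225:440,::-1]
im=cv2.resize(im,None,fx=3.2,fy=3.2,interpolation=cv2.INTER_CUBIC); im=cv2.convertScaleAbs(im,alpha=1.6)
cv2.imwrite("pics/crop2.png",im)
E
```

```text
t6.75 ee [ 0.6079 -0.2001  0.098 ] board [ 0.0711 -0.2273] ty yaw 0.0 Fboard 1.08 -0.13 1.05
0.0216606671902632 [[-0.00574493  0.00308037]]
```

View pics/crop2.png

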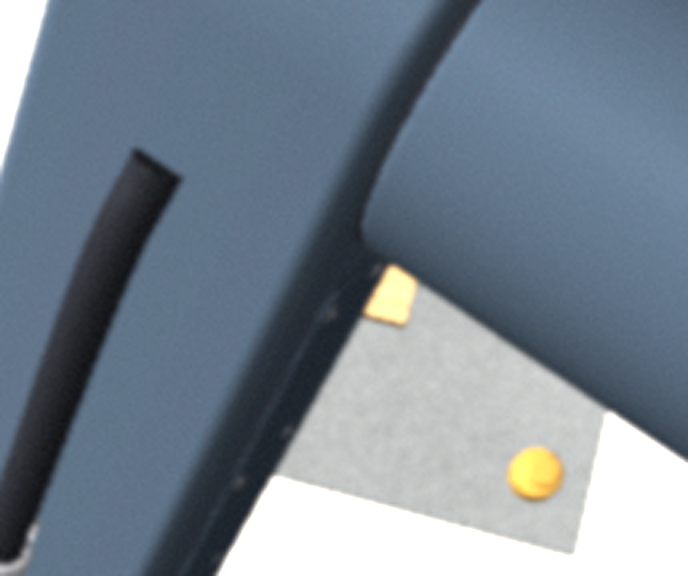

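The arm hides most of the board in this view, leaving the panel's right near corner at (405,320) and the weight unmoved at (536,473). I'll line up and descend behind the stop.

jog_arm:
  motion:
    - [-0.0057,0.001,0,0,0,0,1]
    - [0,0,-0.02,0,0,0,1]
    - [0,0,-0.03,0,0,0,1]
    - [0,0,-0.02,0,0,0,1]
    - [0,0,-0.009,0,0,0,1]
    - [0,0,0,0,0,0,1]

```text
t: 7.3
ee_pos: [0.5988, -0.1954, 0.0163]
eef_rot: [-0.002, 0.067, 0.998, 0.001]
force: [0.0, 0.1, 0.6]
grip_width: 0.0006
finger_force: 0.0
```

```bash
python3 - <<'E'
from h import *
s=st(); print(s["grip_width"])
E
```

```text
t7.30 ee [ 0.5988 -0.1954  0.0163] board [ 0.0614 -0.2239] ty yaw 0.001 Fboard 0.04 0.06 0.63
0.0006335088019061107
```

jog_arm:
  motion:
    - [0.0035,-0.0005,0,0,0,0,1]
    - [0.00067,0.00496,0,0,0,0,1]
    - [0.00067,0.00496,0,0,0,0,1]
    - [0.00067,0.00496,0,0,0,0,1]
    - [0.00067,0.00496,0,0,0,0,1]
    - [0.00067,0.00496,0,0,0,0,1]
    - [0.00067,0.00496,0,0,0,0,1]
    - [0.00067,0.00496,0,0,0,0,1]
    - [0.00067,0.00496,0,0,0,0,1]

```text
t: 8.05
ee_pos: [0.6095, -0.1576, 0.0189]
eef_rot: [0.0, 0.067, 0.998, -0.0]
force: [-0.1, -3.1, 1.5]
grip_width: 0.0005
finger_force: 1.1
```

jog_arm:
  motion:
    - [0.00067,0.00496,0,0,0,0,1]
    - [0.00067,0.00496,0,0,0,0,1]
    - [0.00067,0.00496,0,0,0,0,1]
    - [0.00067,0.00496,0,0,0,0,1]
    - [0.00067,0.00496,0,0,0,0,1]
    - [0.00067,0.00496,0,0,0,0,1]
    - [0.00067,0.00496,0,0,0,0,1]
    - [0.00067,0.00496,0,0,0,0,1]
    - [0.0004,0.003,0,0,0,0,1]
    - [0.0004,0.003,0,0,0,0,1]

```text
t: 8.88
ee_pos: [0.6155, -0.1115, 0.0185]
eef_rot: [0.0, 0.067, 0.998, -0.0]
force: [0.6, -2.3, 0.7]
grip_width: 0.0006
finger_force: 1.1
```

```bash
python3 - <<'E'
from h import *
s=st()
E
```

```text
t8.88 ee [ 0.6155 -0.1115  0.0185] board [ 0.0668 -0.1384] ty yaw 0.0 Fboard 0.91 -2.24 0.74
```

jog_arm:
  motion:
    - [0.0005,0.004,0,0,0,0,1]
    - [0.0005,0.004,0,0,0,0,1]
    - [0.0005,0.004,0,0,0,0,1]
    - [0.0005,0.004,0,0,0,0,1]
    - [0.0005,0.004,0,0,0,0,1]
    - [0.0005,0.004,0,0,0,0,1]
    - [0.0005,0.004,0,0,0,0,1]
    - [0.0005,0.004,0,0,0,0,1]
    - [0.0005,0.004,0,0,0,0,1]
    - [0.0005,0.004,0,0,0,0,1]

```text
t: 9.72
ee_pos: [0.6207, -0.0716, 0.0185]
eef_rot: [0.0, 0.067, 0.998, -0.0]
force: [1.9, -4.7, -1.2]
grip_width: 0.0008
finger_force: 2.0
```

jog_arm:
  motion:
    - [0.0004,0.003,0,0,0,0,1]
    - [0.0004,0.003,0,0,0,0,1]
    - [0.0004,0.003,0,0,0,0,1]
    - [0.0004,0.003,0,0,0,0,1]
    - [0.0003,0.002,0,0,0,0,1]

```text
t: 10.13
ee_pos: [0.6223, -0.0576, 0.0186]
eef_rot: [0.0, 0.067, 0.998, -0.0]
force: [2.6, -3.9, 0.0]
grip_width: 0.0008
finger_force: 2.0
```

```bash
python3 - <<'E'
from h import *
s=st()
E
```

```text
t10.13 ee [ 0.6223 -0.0576  0.0186] board [ 0.0663 -0.0841] ty yaw 0.0 Fboard 3.06 -3.51 0.01
```

jog_arm:
  motion:
    - [0.0002,0.0015,0,0,0,0,1]
    - [0.0002,0.0015,0,0,0,0,1]
    - [0.0002,0.0015,0,0,0,0,1]
    - [0.0002,0.0015,0,0,0,0,1]

```text
t: 10.47
ee_pos: [0.6231, -0.0519, 0.0186]
eef_rot: [0.0, 0.067, 0.998, -0.0]
force: [2.5, -4.4, -0.6]
grip_width: 0.0006
finger_force: 2.0
```

jog_arm:
  motion:
    - [0.0001,0.001,0,0,0,0,1]
    - [0.0001,0.001,0,0,0,0,1]
    - [0.0001,0.001,0,0,0,0,1]

```text
t: 10.72
ee_pos: [0.6235, -0.0489, 0.0186]
eef_rot: [0.0, 0.067, 0.998, -0.0]
force: [2.8, -5.0, -0.8]
grip_width: 0.0004
finger_force: 2.0
```

```bash
python3 - <<'E'
from h import *
s=st()
E
```

```text
t10.72 ee [ 0.6235 -0.0489  0.0186] board [ 0.0663 -0.0754] ty yaw 0.0 Fboard 3.47 -4.55 -0.82
```

jog_arm:
  motion:
    - [0.0001,0.001,0,0,0,0,1]
    - [0.0001,0.001,0,0,0,0,1]
    - [0.0001,0.001,0,0,0,0,1]

```text
t: 10.97
ee_pos: [0.6238, -0.0459, 0.0186]
eef_rot: [0.0, 0.067, 0.998, -0.0]
force: [2.8, -4.7, 0.1]
grip_width: 0.0002
finger_force: 2.1
```

jog_arm:
  motion:
    - [0.0001,0.001,0,0,0,0,1]
    - [0.0001,0.001,0,0,0,0,1]
    - [0.0001,0.001,0,0,0,0,1]

```text
t: 11.22
ee_pos: [0.624, -0.0429, 0.0186]
eef_rot: [0.0, 0.067, 0.998, -0.0]
force: [2.8, -4.5, 0.5]
grip_width: 0.0005
finger_force: 2.0
```

jog_arm:
  motion:
    - [0.0001,0.001,0,0,0,0,1]
    - [0.0001,0.001,0,0,0,0,1]
    - [0.0001,0.001,0,0,0,0,1]

```text
t: 11.47
ee_pos: [0.6241, -0.0423, 0.0187]
eef_rot: [-0.0, 0.066, 0.998, -0.002]
force: [-0.6, -14.1, -1.4]
grip_width: 0.0004
finger_force: 7.0
```

```bash
python3 - <<'E'
from h import *
s=st()
c=cam("scene"); im=c["img"][170:370,225:475,::-1]
im=cv2.resize(im,None,fx=3,fy=3,interpolation=cv2.INTER_CUBIC); im=cv2.convertScaleAbs(im,alpha=1.4)
cv2.imwrite("pics/s3.png",im)
E
```

```text
t11.47 ee [ 0.6241 -0.0423  0.0187] board [ 0.0661 -0.0688] ty yaw 0.002 Fboard 1.28 -14.04 -1.35
```

View pics/s3.png

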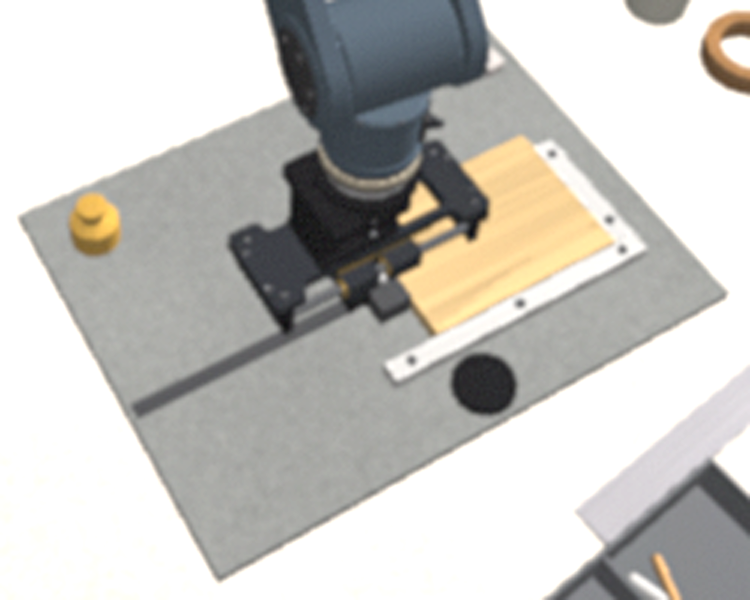

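The force jumped to 14 N, so the panel is home. The scene crop shows it flush along the fence, from (435,330) to (615,240), and against the end block, from (615,240) to (530,140), with the stop at its right end. I'll retreat and press once more towards the fence as a check.

jog_arm:
  motion:
    - [-0.0017,-0.0124,0,0,0,0,1]
    - [-0.0017,-0.0124,0,0,0,0,1]
    - [0,0,0.03,0,0,0,1]
    - [0,0,0.03,0,0,0,1]
    - [0,0,0.02,0,0,0,1]
    - [0,0,0,0,0,0,1]

```text
t: 12.02
ee_pos: [0.6223, -0.0651, 0.1026]
eef_rot: [0.003, 0.067, 0.998, 0.0]
force: [0.7, 0.2, 1.2]
grip_width: 0.0002
finger_force: 0.0
```

jog_arm:
  motion:
    - [-0.0141,0.0278,0,0,0,0,-1]
    - [-0.0141,0.0278,0,0,0,0,-1]
    - [-0.0141,0.0278,0,0,0,0,-1]
    - [-0.0141,0.0278,0,0,0,0,-1]
    - [-0.0141,0.0278,0,0,0,0,-1]
    - [-0.0141,0.0278,0,0,0,0,-1]
    - [0,0,0,0,0,0,-1]
    - [0,0,0,0,0,0,-1]
    - [0,0,0,0,0,0,-1]
    - [0,0,0,0,0,0,-1]

```text
t: 12.85
ee_pos: [0.5366, 0.1013, 0.0982]
eef_rot: [-0.0, 0.067, 0.998, 0.0]
force: [-0.2, 0.1, -0.2]
grip_width: 0.0593
finger_force: 0.0
```

```bash
python3 - <<'E'
from h import *
s=st();print(s["grip_width"])
E
```

```text
t12.85 ee [0.5366 0.1013 0.0982] board [-0.0399  0.0619] ty yaw -0.001 Fboard -0.19 0.05 -0.21
0.059326986417693024
```

jog_arm:
  motion:
    - [0,0,-0.03,0,0,0,-1]
    - [0,0,-0.03,0,0,0,-1]
    - [0,0,-0.02,0,0,0,-1]
    - [0,0,0,0,0,0,-1]
    - [0,0,0,0,0,0,-1]
    - [0.006,-0.0008,0,0,0,0,-1]
    - [0.006,-0.0008,0,0,0,0,-1]
    - [0.006,-0.0008,0,0,0,0,-1]
    - [0.004,-0.0005,0,0,0,0,-1]
    - [0.003,-0.0004,0,0,0,0,-1]

```text
t: 13.68
ee_pos: [0.563, 0.0987, 0.0196]
eef_rot: [0.001, 0.067, 0.998, 0.0]
force: [-0.4, -0.1, 0.3]
grip_width: 0.087
finger_force: 0.0
```

jog_arm:
  motion:
    - [0.001,-0.00013,0,0,0,0,-1]
    - [0.001,-0.00013,0,0,0,0,-1]
    - [0.001,-0.00013,0,0,0,0,-1]
    - [0.001,-0.00013,0,0,0,0,-1]

```text
t: 14.02
ee_pos: [0.5649, 0.0984, 0.0185]
eef_rot: [-0.0, 0.067, 0.998, -0.0]
force: [0.0, 0.2, -0.2]
grip_width: 0.087
finger_force: 0.0
```

jog_arm:
  motion:
    - [0.001,-0.00013,0,0,0,0,-1]
    - [0.001,-0.00013,0,0,0,0,-1]
    - [0.0005,0,0,0,0,0,-1]

```text
t: 14.27
ee_pos: [0.5654, 0.0983, 0.0183]
eef_rot: [-0.003, 0.067, 0.998, 0.0]
force: [-5.6, 1.5, 3.8]
grip_width: 0.0872
finger_force: 2.5
```

```bash
python3 - <<'E'
from h import *
s=st();print(s["grip_width"])
E
```

```text
t14.27 ee [0.5654 0.0983 0.0183] board [-0.0109  0.0628] ty yaw -0.0 Fboard -5.73 0.71 3.75
0.08720108897759886
```

jog_arm:
  motion:
    - [-0.01,0.0013,0,0,0,0,-1]
    - [-0.01,0.0013,0,0,0,0,-1]
    - [0,0,0.04,0,0,0,-1]
    - [0,0,0.04,0,0,0,-1]
    - [0,0,0.04,0,0,0,-1]
    - [0,0,0.04,0,0,0,-1]
    - [0,0,0.04,0,0,0,-1]
    - [0,0,0,0,0,0,-1]

```text
t: 14.93
ee_pos: [0.553, 0.1007, 0.2268]
eef_rot: [0.009, 0.067, 0.998, 0.0]
force: [1.3, -1.2, -0.4]
grip_width: 0.0869
finger_force: 0.0
```

jog_arm:
  motion:
    - [-0.02,0.033,0,0,0,0,-1]
    - [-0.02,0.033,0,0,0,0,-1]
    - [-0.02,0.033,0,0,0,0,-1]
    - [-0.02,0.033,0,0,0,0,-1]
    - [-0.02,0.033,0,0,0,0,-1]
    - [-0.02,0.033,0,0,0,0,-1]
    - [-0.02,0.033,0,0,0,0,-1]
    - [-0.02,0.033,0,0,0,0,-1]
    - [-0.02,0.033,0,0,0,0,-1]
    - [-0.02,0.033,0,0,0,0,-1]

```text
t: 15.77
ee_pos: [0.3464, 0.4321, 0.2183]
eef_rot: [0.0, 0.067, 0.998, 0.0]
force: [1.1, 0.3, -0.4]
grip_width: 0.087
finger_force: 0.0
```

```bash
python3 - <<'E'
from h import *
s=st()
c=cam("top"); im=c["img"][80:260,225:440,::-1]
im=cv2.resize(im,None,fx=3.2,fy=3.2,interpolation=cv2.INTER_CUBIC); im=cv2.convertScaleAbs(im,alpha=1.6)
cv2.imwrite("pics/crop4.png",im)
E
```

```text
t15.77 ee [0.3464 0.4321 0.2183] board [-0.2726  0.3643] ty yaw 0.001 Fboard 1.09 0.48 -0.41
```

View pics/crop4.png

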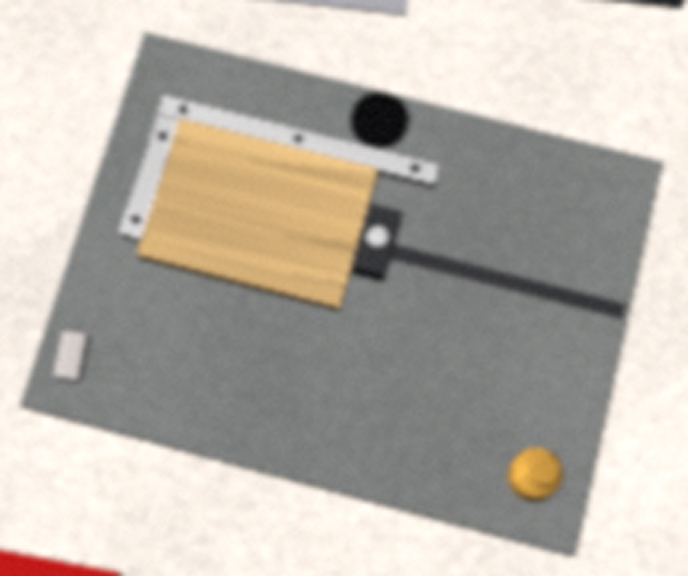

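The panel is seated: top-left corner at (180,120) in the inner corner, far edge along the fence and left end along the block. The stop at (377,240) touches its right end, and the weight, eraser and cap haven't moved. I'm handing in.

```bash
python3 -c "
from cell import workorder; print(workorder.hand_in())"
```

```text
the job is handed in; nothing more can be done
None
```

The job is handed in with no verdict returned: in the last top view the panel sits flush against the fence and end block, the stop touches its right end, and the weight, eraser and cap haven't moved.

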